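# Bearing and spacer onto the spindle

## Robot

A 7-joint arm with a two-finger parallel gripper is mounted at the origin on the work surface. World frame = base frame: x ahead of the robot, y to its left, z up, the work surface at z = 0. Lengths are in m, angles in rad, forces in N, time in s.
With the tool pointing down it reaches from about 0.425 to 0.925 m from the base axis. Payload 6.8 kg.
Tool frame: the origin (TCP) lies between the finger pads; the fingertips stand finger_overhang ahead of it and the grasp point (between the pads) lies 6 mm ahead of it (finger_overhang is the distance from the TCP to the fingertips, in m); z points along the fingers, y is the line along which they close (so a half turn about z gives the same grasp; the last joint's range is limited). The gripper opens to 85 mm and grips with 20 to 120 N. Pads are 22 mm wide; open, the fingers measure 114 mm over their backs; the gripper's body (76 mm by 85 mm) begins 54 mm behind the grasp point. The pads swing forward as they close: fully open they stand 13 mm farther back than shut.
Start: joints at [1.168, 0.477, 0.022, 1.555, -0.011, 1.109, -0.083], TCP at [0.196, -0.646, 0.256] pointing down, gripper open.
Joint ranges: [-2.96, 2.96], [-0.34, 2.1], [-1.41, 1.46], [0.24, 2.44], [-1.37, 4.51], [0.17, 1.92], [-2.96, 2.96]. Speed limits (rad/s): [2.39, 2.39, 3.14, 3.14, 3.14, 3.14, 3.14].

## Interface

Orientations are given as a unit quaternion [w, x, y, z].
In Python, from station import * gives the robot as it stands.
- The arm moves only by the tool drive_tool, never from a script. Its argument "increments" is a list of rows, each an object of numbers: "claw": the finger opening in m, from 0 to 0.0854; "dx", "dy", "dz": the shift along the tool's x, y, z in m; "wx", "wy", "wz": the turn, a rotation vector about the tool's x, y, z in degrees. A call has 1 to 20 rows; each row shifts and turns the commanded pose from where the row before left it, along the tool's axes as they then stand; what a row does not reach is not made up. A row lasts 1/8 s, in which the tool goes at most 62.5 mm and 10.7 degrees, less where a joint would pass 70% of its speed; a pose out of reach is approached as far as the arm can. A call with a gripper value outside its range is refused whole. The fingers move at their own pace and stop on an object; "newtons" is the grip in N (left out, the last holds). Time passes only in rows, so rows that do not move let the fingers close. It gives the time, the measured TCP pose, the force, the opening and the grip force at its end, in the units of the state.
- get_obs(): the state, without advancing time (a new reading comes with each control period).
- read_camera(name): name is "scene" or "top" or "wrist"; returns (picture, depth): 480x640x3 uint8, red, green, blue; 480x640 float32, m along the optical axis (not along the pixel's ray), 0 where there is no reading.
- calibration(name): a dict with "intrinsics" (3x3 intrinsics, pixels), "R" (3x3) and "t" (3): a world point X has camera coordinates R X + t; the wrist camera has in their place "mount" (4x4, takes a point from camera to tool coordinates, whose origin is the TCP and whose axes are the flange's). Camera axes: x right, y down, z forward; pixel columns grow to the right and rows downward; lengths in m; the calibration is good to about 2 mm. The wrist camera is an equidistant fisheye: a pixel r from the principal point sees the ray r / f radians off the axis. A picture is of the moment at which its call begins: read the wrist's pose just before it. calibration takes no time and is no camera call.
- hand_in(): hands the job in; it is judged then, once.
The state is a dict: "t": time; "q": joint angles; "joint_vel": joint speeds; "joint_torque": joint torques, N m; "eef_pos": TCP position; "tool_rot": TCP orientation; "contact_force": force on the tool from outside, world axes, zero at the start; "torque": the same for the moment, N m; "gripper_width": opening from 0.0 (shut) to 1.0 (fully open); "grasp_force": force on a finger pad.
Only numpy, scipy, OpenCV 4.12 (cv2) and the standard library are available. Lean on these libraries where they do the work, as an engineer would, in place of code of your own. Each camera call takes 0.05 s, during which the arm holds its last target. There are 200 camera calls.

## Task

Build up the upright spindle so that it is ready for its retaining nut, which someone else fits later: slip the ball bearing onto the shaft first, right down on the shoulder, and let go of it, then the brass spacer sleeve on top of it, resting flat on the bearing. Leave the aluminium spacer where it lies.

Things in the scene. Friction and masses are not known exactly. Their poses are not given: they have to be found in the camera images.
- fixture: Upright spindle in a fixed fixture: blue base plate 150x110x12 mm, aluminium housing 62 mm wide (top 43 mm above the bench) between two dark jaws, dark shoulder 40 mm wide (flat top at 55 mm), bright steel shaft 15 mm in diameter up to 101 mm, tapering to a 6 mm nose at 117 mm. Origin: on the shaft axis, at bench level; z up, x along the plate. Nothing on it moves.
- bearing: Loose ball bearing lying flat on the bench: steel ring with black seals, outer diameter 52 mm, bore 26 mm, 15 mm high, about 0.13 kg. Origin: centre of its underside; z is its axis, up. Seated, its underside is on the shoulder.
- spacer: Loose brass spacer sleeve standing on its end on the bench: yellow metal, outer diameter 40 mm, bore 26 mm, 25 mm high, about 0.12 kg. Origin: centre of its underside; z is its axis, up. Seated, its underside is on the bearing, 70 mm above the bench.
- alu_spacer: Loose aluminium spacer, not to be used: pale grey metal, outer diameter 40 mm, bore 26 mm, 16 mm high, about 0.04 kg. Origin: centre of its underside; z is its axis, up. It lies flat among the parts; any of the three may be in any of their places.
Things that resemble listed ones, but are neither listed nor needed, are in the scene too. What is shaped like the bearing but brown is not meant.

How it is judged:
By the outcome, as a careful person would: the job done as asked, in the order asked, and still so for the second after the job is handed in, with the robot touching nothing.
It also fails if it takes over 64 s, if anything falls off the work surface, if the arm or the gripper's body presses on something with over 40 N, if the wrist force passes 120 N, or if a joint passes its speed limit or range.

## Working session

There is one attempt and no reset: what is moved stays moved. The work goes in short steps, Python scripts to look and compute and a tool call to move; the robot and the scene stay as the last step left them, time stands still between calls to the robot, and variables do not carry over. Pictures are saved under pics/ and viewed, at most 10 in all, crops included, and the job is handed in when it is done.

Besides the shell and the picture viewer there is one more tool, called after ">>>" by a JSON object that holds its "api" and its "payload", one argument or row to a line. drive_tool: Moves the arm, as the interface text tells. Its arguments: {"type":"object","properties":{"increments":{"type":"array","items":{"type":"object","properties":{"claw":{"type":"number"},"dx":{"type":"number"},"dy":{"type":"number"},"dz":{"type":"number"},"wx":{"type":"number"},"wy":{"type":"number"},"wz":{"type":"number"}}}},"newtons":{"type":"number"}},"required":["increments"]}

```bash
mkdir -p pics; ls; python3 - <<'E'
from station import *
import cv2,numpy as np
o=get_obs();print(o)
for n in("scene","top"):
    p,d=read_camera(n);cv2.imwrite(f"pics/{n}0.png",p[:,:,::-1]);np.save(f"pics/{n}0.npy",d)
    c=calibration(n);print(n,c)
E
```

```text
pics
{'t': 0.0, 'q': array([ 1.16789776,  0.47780747,  0.02236313,  1.5564742 , -0.0115146 ,
        1.10926226, -0.08307833]), 'joint_vel': array([-4.40673405e-04,  1.14727111e-05,  5.06023881e-04, -9.42217656e-04,
       -6.64390098e-04, -1.04324887e-03, -1.69858450e-03]), 'joint_torque': array([-3.28936358e-05, -5.96455264e+01,  1.60788640e+00, -2.81197089e+01,
        1.25393926e-02,  9.43131658e-03,  8.30722584e-07]), 'eef_pos': array([ 0.19593903, -0.64536356,  0.25531156]), 'tool_rot': array([-8.89304732e-04,  9.89154813e-01,  1.46873842e-01, -1.99546223e-04]), 'contact_force': array([ 0.0804139 , -0.55190668,  0.1308727 ]), 'torque': array([ 0.01822608,  0.03582925, -0.00148513]), 'grasp_force': 0.0, 'gripper_width': 0.996221162411058}
scene {'intrinsics': array([[539.63397665,   0.        , 313.59884901],
       [  0.        , 539.63397665, 229.61003786],
       [  0.        ,   0.        ,   1.        ]]), 'R': array([[-0.28958524,  0.95685285,  0.0239376 ],
       [ 0.5276197 ,  0.18044711, -0.83009414],
       [-0.79859742, -0.22775306, -0.55710924]]), 't': array([ 0.17938927, -0.20796935,  1.26279739])}
top {'intrinsics': array([[510.85993935,   0.        , 324.14306095],
       [  0.        , 510.85993935, 238.08829537],
       [  0.        ,   0.        ,   1.        ]]), 'R': array([[ 0.01795269, -0.99981116,  0.00743958],
       [-0.99020616, -0.01880961, -0.13834002],
       [ 0.13845383, -0.00488314, -0.99035685]]), 't': array([-0.03260784,  0.48728414,  0.89010444])}
```

View pics/top0.png

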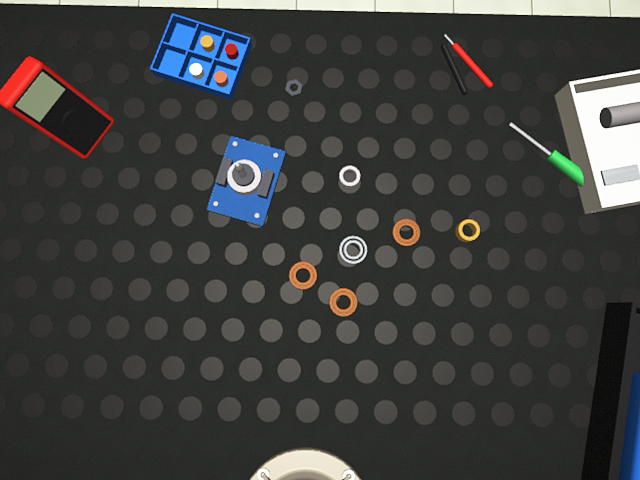

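View pics/scene0.png

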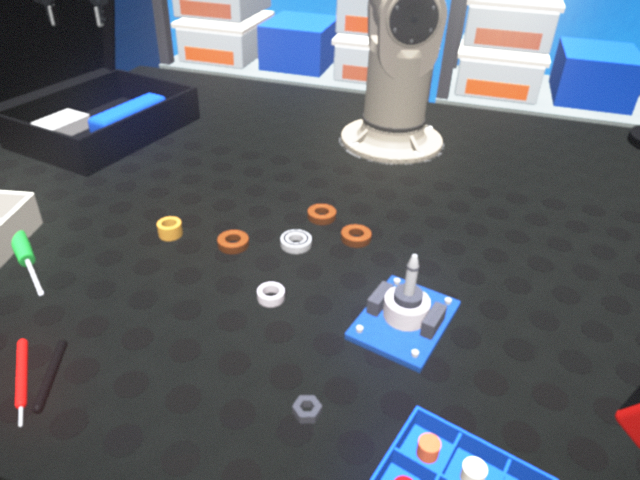

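The top view shows the bearing at about (352,250), the brass sleeve at (469,230), the alu spacer at (349,176) and the spindle at about (242,172). The orange-brown rings are decoys. Next I'll measure from depth.

```bash
cat > h.py <<'E'
import numpy as np,cv2
from scipy.optimize import least_squares
def cloud(d,c):
    K=c["intrinsics"];v,u=np.mgrid[:480,:640]
    P=np.stack([(u-K[0,2])/K[0,0]*d,(v-K[1,2])/K[1,1]*d,d],-1)
    return (P-c["t"])@c["R"]
def pix(c,X):
    p=c["K"]@(c["R"]@X+c["t"]) if "K" in c else c["intrinsics"]@(c["R"]@X+c["t"]);return p[:2]/p[2]
def planepix(c,u,z):
    r=c["R"].T@np.linalg.inv(c["intrinsics"])@np.array([u[0],u[1],1]);o=-c["R"].T@c["t"]
    return o+r*(z-o[2])/r[2]
E
python3 - <<'E'
from station import *
from h import *
ct,cs=calibration("top"),calibration("scene")
W=cloud(np.load("pics/top0.npy"),ct);S=cloud(np.load("pics/scene0.npy"),cs)
for n,u,z in(("bearing",(352,249),.015),("brass",(469,230),.025),("alu",(349,176),.016),("shaft",(243,174),.055)):
    g=planepix(ct,u,z);print(n,g.round(4))
    for nm,Q in(("top",W),("scene",S)):
        m=(np.hypot(Q[...,0]-g[0],Q[...,1]-g[1])<.045)&(Q[...,2]>.006)&(Q[...,2]<.15)
        q=Q[m];zz=q[:,2];
        if len(q)<10:continue
        t=q[np.abs(zz-z)<.004]
        print(nm,len(q),"zpct",np.percentile(zz,[50,90,99]).round(4),"topface n",len(t),"bbox mid",((t.min(0)+t.max(0))/2)[:2].round(4),"ext",np.ptp(t,0)[:2].round(4))
        if n=="shaft":
            t=q[(zz>.06)]; print(" shaft pts",len(t),t.mean(0).round(4), t[t[:,2].argmax()].round(4))
a=[cv2.imread("pics/top0.png")[y-38:y+38,x-50:x+50] for x,y in((352,250),(469,230),(349,176),(245,180))]
a=[cv2.resize(i,(400,300),interpolation=cv2.INTER_CUBIC) for i in a]
cv2.imwrite("pics/crop0.png",np.vstack([np.hstack(a[:2]),np.hstack(a[2:])]))
E
```

```text
bearing [ 0.4711 -0.0754  0.015 ]
top 468 zpct [0.0145 0.0168 0.0188] topface n 444 bbox mid [ 0.4703 -0.0772] ext [0.0502 0.0482]
scene 505 zpct [0.0145 0.0164 0.0176] topface n 390 bbox mid [ 0.4696 -0.0771] ext [0.0534 0.0509]
brass [ 0.5091 -0.2891  0.025 ]
top 306 zpct [0.0238 0.0266 0.0283] topface n 214 bbox mid [ 0.5092 -0.2891] ext [0.0381 0.0386]
scene 459 zpct [0.0199 0.0257 0.0269] topface n 203 bbox mid [ 0.5099 -0.2889] ext [0.0401 0.0398]
alu [ 0.6089 -0.0682  0.016 ]
top 231 zpct [0.0151 0.0172 0.0188] topface n 196 bbox mid [ 0.6091 -0.0701] ext [0.0388 0.0378]
scene 426 zpct [0.0147 0.0169 0.0179] topface n 296 bbox mid [ 0.6093 -0.0694] ext [0.0421 0.0402]
shaft [0.5983 0.1244 0.055 ]
top 1783 zpct [0.0394 0.0557 0.1127] topface n 273 bbox mid [0.5975 0.1247] ext [0.0394 0.04  ]
 shaft pts 117 [0.5951 0.1226 0.0951] [0.6002 0.125  0.1182]
scene 3165 zpct [0.0389 0.0736 0.1125] topface n 410 bbox mid [0.5992 0.1252] ext [0.0395 0.0394]
 shaft pts 406 [0.6026 0.1254 0.0895] [0.6009 0.1253 0.1181]
```

View pics/crop0.png

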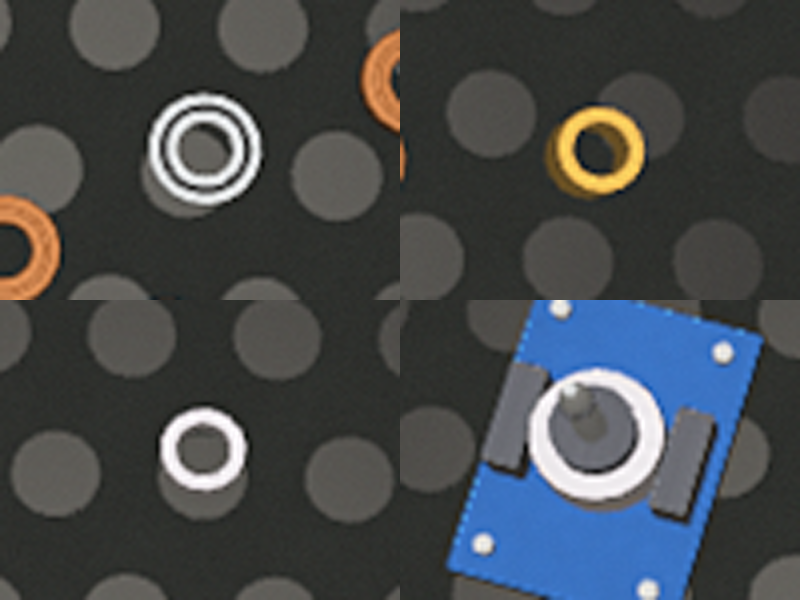

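The crops confirm it: the bearing (grey, double ring), the brass sleeve, the alu spacer and the spindle, with jaws on the plate's ±y sides. Next I need the jaw height, `finger_overhang`, and the wrist view.

```bash
python3 - <<'E'
import station
from station import *
from h import *
print([ (k,getattr(station,k)) for k in dir(station) if not k.startswith('_')])
for n in("top","scene"):
    Q=cloud(np.load(f"pics/{n}0.npy"),calibration(n))
    r=np.hypot(Q[...,0]-.6,Q[...,1]-.125)
    for lo,hi in((.024,.03),(.034,.05),(.05,.07)):
        z=Q[...,2][(r>lo)&(r<hi)];print(n,lo,np.percentile(z,[50,90,98]).round(4))
    m=(r>.034)&(r<.055)&(Q[...,2]>.025);q=Q[m];print(q[q[:,1]>.125].mean(0),q[q[:,1]<.125].mean(0))
E
```

```text
[('PlanningError', <class 'station.PlanningError'>), ('calibration', <function make.<locals>.<lambda> at 0x7f04edc985e0>), ('finger_overhang', 0.025), ('get_obs', <function make.<locals>.<lambda> at 0x7f04edc98540>), ('hand_in', <function connect.<locals>.done at 0x7f04edc0b740>), ('read_camera', <function make.<locals>.drawn_camera at 0x7f04edc98040>)]
top 0.024 [0.0426 0.0442 0.0457]
top 0.034 [0.0133 0.0383 0.0399]
top 0.05 [0.0109 0.0141 0.035 ]
[0.60730775 0.16368031 0.03663766] [0.58631415 0.08528129 0.03647388]
scene 0.024 [0.0336 0.0436 0.0446]
scene 0.034 [0.0244 0.0387 0.0395]
scene 0.05 [0.012  0.0145 0.037 ]
[0.6141819  0.16392381 0.03581513] [0.59456922 0.08515572 0.03644708]
```

>>> {"api": "drive_tool", "payload": {
  "increments": [
    {"dx": 0.0356,"dy": -0.0387,"dz": 0.0112,"claw": 0.065},
    {"dx": 0.0356,"dy": -0.0387,"dz": 0.0112,"claw": 0.065},
    {"dx": 0.0356,"dy": -0.0387,"dz": 0.0112,"claw": 0.065},
    {"dx": 0.0356,"dy": -0.0387,"dz": 0.0112,"claw": 0.065},
    {"dx": 0.0356,"dy": -0.0387,"dz": 0.0112,"claw": 0.065},
    {"dx": 0.0356,"dy": -0.0387,"dz": 0.0112,"claw": 0.065},
    {"dx": 0.0356,"dy": -0.0387,"dz": 0.0112,"claw": 0.065},
    {"dx": 0.0356,"dy": -0.0387,"dz": 0.0112,"claw": 0.065},
    {"dx": 0.0356,"dy": -0.0387,"dz": 0.0112,"claw": 0.065},
    {"dx": 0.0356,"dy": -0.0387,"dz": 0.0112,"claw": 0.065},
    {"dx": 0.0356,"dy": -0.0387,"dz": 0.0112,"claw": 0.065},
    {"dx": 0.0356,"dy": -0.0387,"dz": 0.0112,"claw": 0.065},
    {"claw": 0.065},
    {"claw": 0.065},
    {"claw": 0.065}
  ],
  "newtons": 40
}}

```text
schema error: expected keys claw, dx, dy, dz, wx, wy, wz
```

```bash
cat >> h.py <<'E'
from scipy.spatial.transform import Rotation as Ro
def rot(o): return Ro.from_quat(np.roll(o["tool_rot"],-1)).as_matrix()
def togo(o,X): return (rot(o).T@(np.array(X)-o["eef_pos"])).round(4)
E
python3 - <<'E'
from station import *
from h import *
o=get_obs();print(o["t"],o["eef_pos"],o["gripper_width"],o["contact_force"],rot(o).round(4),o["q"].round(2))
for n in("scene","wrist"):
    p,d=read_camera(n);cv2.imwrite(f"pics/{n}1.png",p[:,:,::-1])
    if n=="scene":
        Q=(cloud(d,calibration(n))-o["eef_pos"])@rot(o)
        m=(np.abs(Q[...,0])<.02)&(np.abs(Q[...,1])<.06)&(Q[...,2]>-.03)&(Q[...,2]<.08)
        q=Q[m];np.set_printoptions(suppress=True)
        for s in(-1,1):
            t=q[q[:,1]*s>0];print(s,len(t),np.percentile(t[:,2],[50,90,95,99,100]).round(4));t=t[t[:,2]>.01];print(t.min(0),t.max(0))
print(togo(o,[.470,-.077,.03]))
E
```

```text
0.1 [ 0.19598244 -0.64542759  0.25542313] 1.0053253515714868 [-0.50839578  0.16500733  0.38403481] [[ 9.569e-01  2.906e-01 -6.000e-04]
 [ 2.906e-01 -9.569e-01  1.500e-03]
 [-1.000e-04 -1.600e-03 -1.000e+00]] [ 1.17  0.48  0.02  1.56 -0.01  1.11 -0.08]
-1 189 [-0.0102  0.0059  0.0084  0.0111  0.0119]
[-0.01075962 -0.04948823  0.01030285] [ 0.00823929 -0.0443782   0.01192582]
1 213 [-0.011   0.0051  0.0075  0.0104  0.0106]
[0.00715607 0.04077922 0.01005915] [0.00986437 0.04594    0.01062646]
[ 0.4274 -0.4639  0.2261]
```

View pics/wrist1.png

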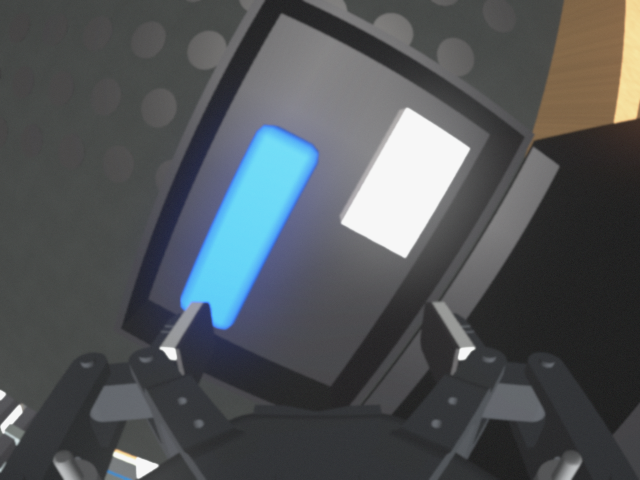

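The call was refused because each row needs all the keys. The wrist view shows the open fingers over a bin. Open, the fingertips measure about 12 mm ahead of the TCP, so the 25 mm figure applies when shut.

>>> {"api": "drive_tool", "payload": {
  "increments": [
    {"dx": 0.0356,"dy": -0.0387,"dz": 0.0112,"wx": 0,"wy": 0,"wz": 0,"claw": 0.065},
    {"dx": 0.0356,"dy": -0.0387,"dz": 0.0112,"wx": 0,"wy": 0,"wz": 0,"claw": 0.065},
    {"dx": 0.0356,"dy": -0.0387,"dz": 0.0112,"wx": 0,"wy": 0,"wz": 0,"claw": 0.065},
    {"dx": 0.0356,"dy": -0.0387,"dz": 0.0112,"wx": 0,"wy": 0,"wz": 0,"claw": 0.065},
    {"dx": 0.0356,"dy": -0.0387,"dz": 0.0112,"wx": 0,"wy": 0,"wz": 0,"claw": 0.065},
    {"dx": 0.0356,"dy": -0.0387,"dz": 0.0112,"wx": 0,"wy": 0,"wz": 0,"claw": 0.065},
    {"dx": 0.0356,"dy": -0.0387,"dz": 0.0112,"wx": 0,"wy": 0,"wz": 0,"claw": 0.065},
    {"dx": 0.0356,"dy": -0.0387,"dz": 0.0112,"wx": 0,"wy": 0,"wz": 0,"claw": 0.065},
    {"dx": 0.0356,"dy": -0.0387,"dz": 0.0112,"wx": 0,"wy": 0,"wz": 0,"claw": 0.065},
    {"dx": 0.0356,"dy": -0.0387,"dz": 0.0112,"wx": 0,"wy": 0,"wz": 0,"claw": 0.065},
    {"dx": 0.0356,"dy": -0.0387,"dz": 0.0112,"wx": 0,"wy": 0,"wz": 0,"claw": 0.065},
    {"dx": 0.0356,"dy": -0.0387,"dz": 0.0112,"wx": 0,"wy": 0,"wz": 0,"claw": 0.065},
    {"dx": 0,"dy": 0,"dz": 0,"wx": 0,"wy": 0,"wz": 0,"claw": 0.065},
    {"dx": 0,"dy": 0,"dz": 0,"wx": 0,"wy": 0,"wz": 0,"claw": 0.065}
  ],
  "newtons": 40
}}

```text
t: 1.95
eef_pos: [0.4696, -0.0779, 0.1218]
tool_rot: [0.0, 0.989, 0.147, -0.0]
contact_force: [-0.2, -0.3, 0.2]
gripper_width: 0.763
grasp_force: 0.0
```

```bash
cat > m.py <<'E'
from station import *
from h import *
np.set_printoptions(suppress=True)
def tips(name):
    o=get_obs();print(o["t"],o["eef_pos"].round(4),o["gripper_width"],o["contact_force"].round(1),rot(o).round(3).tolist())
    p,d=read_camera("scene");cv2.imwrite(f"pics/s{name}.png",p[:,:,::-1])
    w,_=read_camera("wrist");cv2.imwrite(f"pics/w{name}.png",w[:,:,::-1])
    Q=(cloud(d,calibration("scene"))-o["eef_pos"])@rot(o)
    m=(np.abs(Q[...,0])<.02)&(np.abs(Q[...,1])<.06)&(Q[...,2]>-.03)&(Q[...,2]<.06)
    q=Q[m]
    for s in(-1,1):
        t=q[q[:,1]*s>0]
        if len(t):print(s,len(t),np.percentile(t[:,2],[50,90,99,100]).round(4))
    return o
E
python3 - <<'E'
from m import *
o=tips("2");print(togo(o,[.470,-.077,.03]))
E
```

```text
1.95 [ 0.4696 -0.0779  0.1218] 0.7626418569588417 [-0.2 -0.3  0.2] [[0.957, 0.291, -0.001], [0.291, -0.957, -0.0], [-0.001, 0.0, -1.0]]
-1 247 [-0.0105  0.0087  0.016   0.0188]
1 271 [-0.0096  0.0095  0.0171  0.018 ]
[ 0.0007 -0.0007  0.0918]
```

View pics/w2.png

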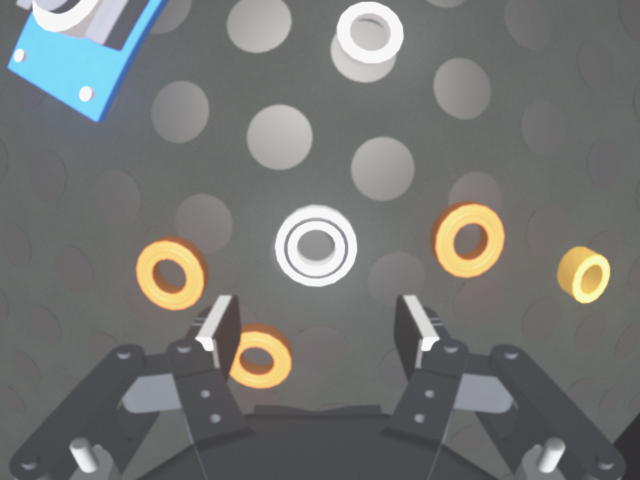

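The bearing sits centred between the fingers at (316,246), with the decoys clear of them. The tips are about 18 mm ahead of the TCP at 65 mm opening. Now I'll descend and grip.

>>> {"api": "drive_tool", "payload": {
  "increments": [
    {"dx": 0.0007,"dy": -0.0007,"dz": 0.016,"wx": 0,"wy": 0,"wz": 0,"claw": 0.065},
    {"dx": 0,"dy": 0,"dz": 0.02,"wx": 0,"wy": 0,"wz": 0,"claw": 0.065},
    {"dx": 0,"dy": 0,"dz": 0.02,"wx": 0,"wy": 0,"wz": 0,"claw": 0.065},
    {"dx": 0,"dy": 0,"dz": 0.02,"wx": 0,"wy": 0,"wz": 0,"claw": 0.065},
    {"dx": 0,"dy": 0,"dz": 0.012,"wx": 0,"wy": 0,"wz": 0,"claw": 0.065},
    {"dx": 0,"dy": 0,"dz": 0.008,"wx": 0,"wy": 0,"wz": 0,"claw": 0.065},
    {"dx": 0,"dy": 0,"dz": 0,"wx": 0,"wy": 0,"wz": 0,"claw": 0.065},
    {"dx": 0,"dy": 0,"dz": 0,"wx": 0,"wy": 0,"wz": 0,"claw": 0.045},
    {"dx": 0,"dy": 0,"dz": 0,"wx": 0,"wy": 0,"wz": 0,"claw": 0.045},
    {"dx": 0,"dy": 0,"dz": 0,"wx": 0,"wy": 0,"wz": 0,"claw": 0.045},
    {"dx": 0,"dy": 0,"dz": 0,"wx": 0,"wy": 0,"wz": 0,"claw": 0.045},
    {"dx": 0,"dy": 0,"dz": 0,"wx": 0,"wy": 0,"wz": 0,"claw": 0.045}
  ],
  "newtons": 40
}}

```text
t: 3.55
eef_pos: [0.4708, -0.0766, 0.0268]
tool_rot: [0.0, 0.989, 0.147, 0.001]
contact_force: [-2.2, -0.4, 7.5]
gripper_width: 0.587
grasp_force: 41.0
```

>>> {"api": "drive_tool", "payload": {
  "increments": [
    {"dx": 0,"dy": 0,"dz": -0.01,"wx": 0,"wy": 0,"wz": 0,"claw": 0.045},
    {"dx": 0,"dy": 0,"dz": -0.03,"wx": 0,"wy": 0,"wz": 0,"claw": 0.045},
    {"dx": 0,"dy": 0,"dz": -0.04,"wx": 0,"wy": 0,"wz": 0,"claw": 0.045},
    {"dx": 0,"dy": 0,"dz": -0.04,"wx": 0,"wy": 0,"wz": 0,"claw": 0.045},
    {"dx": 0,"dy": 0,"dz": -0.03,"wx": 0,"wy": 0,"wz": 0,"claw": 0.045},
    {"dx": 0.0204,"dy": -0.0172,"dz": -0.01,"wx": 0,"wy": 0,"wz": 0,"claw": 0.045},
    {"dx": 0.0304,"dy": -0.026,"dz": 0,"wx": 0,"wy": 0,"wz": 0,"claw": 0.045},
    {"dx": 0.0304,"dy": -0.026,"dz": 0,"wx": 0,"wy": 0,"wz": 0,"claw": 0.045},
    {"dx": 0.0304,"dy": -0.026,"dz": 0,"wx": 0,"wy": 0,"wz": 0,"claw": 0.045},
    {"dx": 0.0304,"dy": -0.026,"dz": 0,"wx": 0,"wy": 0,"wz": 0,"claw": 0.045},
    {"dx": 0.0204,"dy": -0.0172,"dz": 0,"wx": 0,"wy": 0,"wz": 0,"claw": 0.045},
    {"dx": 0.02,"dy": -0.017,"dz": 0,"wx": 0,"wy": 0,"wz": 0,"claw": 0.045},
    {"dx": 0,"dy": 0,"dz": 0,"wx": 0,"wy": 0,"wz": 0,"claw": 0.045},
    {"dx": 0,"dy": 0,"dz": 0,"wx": 0,"wy": 0,"wz": 0,"claw": 0.045}
  ]
}}

```text
t: 5.3
eef_pos: [0.5993, 0.1243, 0.186]
tool_rot: [0.0, 0.989, 0.147, -0.0]
contact_force: [-0.3, -0.3, -2.1]
gripper_width: 0.59
grasp_force: 42.1
```

```bash
python3 - <<'E'
from m import *
o=tips("3");print(o["grasp_force"],togo(o,[.6,.125,.083]))
p=cv2.imread("pics/s3.png")[130:380,250:550];q=cv2.imread("pics/w3.png")[150:450,150:500]
cv2.imwrite("pics/c3.png",np.hstack([cv2.resize(p,(400,333)),cv2.resize(q,(389,333))]))
# held bearing from scene depth
_,d=read_camera("scene");Q=cloud(d,calibration("scene"))
m=(np.hypot(Q[...,0]-o["eef_pos"][0],Q[...,1]-o["eef_pos"][1])<.04)&(Q[...,2]<o["eef_pos"][2]-.008)&(Q[...,2]>.13)
q=Q[m];print(len(q),q.min(0),q.max(0),np.percentile(q[:,2],[1,5,20,50]))
E
```

```text
5.3 [0.5993 0.1243 0.186 ] 0.5903364540638646 [-0.3 -0.3 -2.1] [[0.957, 0.29, -0.001], [0.29, -0.957, -0.001], [-0.001, 0.001, -1.0]]
-1 964 [0.0074 0.0178 0.0249 0.0263]
1 889 [0.0087 0.0186 0.025  0.0267]
42.09893871098757 [ 0.0009 -0.0005  0.103 ]
1233 [0.57261653 0.08520116 0.15841444] [0.6259304  0.1628847  0.17786276] [0.16032731 0.16188731 0.16633849 0.17308918]
```

View pics/c3.png

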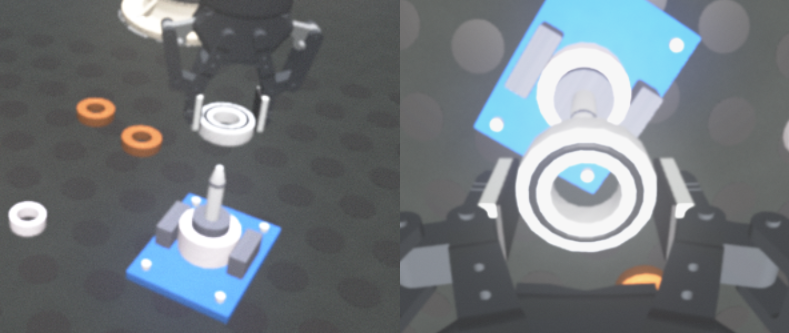

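The bearing is held level above the shaft (scene crop about (228,120), nose at (218,170)). Its underside is about 26.5 mm below the TCP. Lowering now.

>>> {"api": "drive_tool", "payload": {
  "increments": [
    {"dx": 0.0009,"dy": -0.0005,"dz": 0.01,"wx": 0,"wy": 0,"wz": 0,"claw": 0.045},
    {"dx": 0,"dy": 0,"dz": 0.015,"wx": 0,"wy": 0,"wz": 0,"claw": 0.045},
    {"dx": 0,"dy": 0,"dz": 0.015,"wx": 0,"wy": 0,"wz": 0,"claw": 0.045},
    {"dx": 0,"dy": 0,"dz": 0.015,"wx": 0,"wy": 0,"wz": 0,"claw": 0.045},
    {"dx": 0,"dy": 0,"dz": 0.015,"wx": 0,"wy": 0,"wz": 0,"claw": 0.045},
    {"dx": 0,"dy": 0,"dz": 0.015,"wx": 0,"wy": 0,"wz": 0,"claw": 0.045},
    {"dx": 0,"dy": 0,"dz": 0.012,"wx": 0,"wy": 0,"wz": 0,"claw": 0.045},
    {"dx": 0,"dy": 0,"dz": 0.004,"wx": 0,"wy": 0,"wz": 0,"claw": 0.045},
    {"dx": 0,"dy": 0,"dz": 0.002,"wx": 0,"wy": 0,"wz": 0,"claw": 0.045},
    {"dx": 0,"dy": 0,"dz": 0,"wx": 0,"wy": 0,"wz": 0,"claw": 0.045},
    {"dx": 0,"dy": 0,"dz": 0,"wx": 0,"wy": 0,"wz": 0,"claw": 0.045}
  ]
}}

```text
t: 6.82
eef_pos: [0.6009, 0.1259, 0.0834]
tool_rot: [-0.0, 0.989, 0.147, 0.0]
contact_force: [0.1, -0.7, -1.3]
gripper_width: 0.581
grasp_force: 42.1
```

>>> {"api": "drive_tool", "payload": {
  "increments": [
    {"dx": -0.001,"dy": 0.0005,"dz": 0.001,"wx": 0,"wy": 0,"wz": 0,"claw": 0.045},
    {"dx": 0,"dy": 0,"dz": 0.0005,"wx": 0,"wy": 0,"wz": 0,"claw": 0.045},
    {"dx": 0,"dy": 0,"dz": 0,"wx": 0,"wy": 0,"wz": 0,"claw": 0.045}
  ]
}}

```text
t: 7.2
eef_pos: [0.5998, 0.125, 0.0818]
tool_rot: [0.0, 0.989, 0.147, 0.0]
contact_force: [-1.6, -0.8, 4.4]
gripper_width: 0.587
grasp_force: 42.6
```

Contact with the shoulder came at the expected height. Releasing and rising.

>>> {"api": "drive_tool", "payload": {
  "increments": [
    {"dx": 0,"dy": 0,"dz": 0,"wx": 0,"wy": 0,"wz": 0,"claw": 0.065},
    {"dx": 0,"dy": 0,"dz": 0,"wx": 0,"wy": 0,"wz": 0,"claw": 0.07},
    {"dx": 0,"dy": 0,"dz": 0,"wx": 0,"wy": 0,"wz": 0,"claw": 0.07},
    {"dx": 0,"dy": 0,"dz": 0,"wx": 0,"wy": 0,"wz": 0,"claw": 0.07},
    {"dx": 0,"dy": 0,"dz": -0.01,"wx": 0,"wy": 0,"wz": 0,"claw": 0.07},
    {"dx": 0,"dy": 0,"dz": -0.02,"wx": 0,"wy": 0,"wz": 0,"claw": 0.07},
    {"dx": 0,"dy": 0,"dz": -0.03,"wx": 0,"wy": 0,"wz": 0,"claw": 0.07},
    {"dx": 0,"dy": 0,"dz": -0.03,"wx": 0,"wy": 0,"wz": 0,"claw": 0.07},
    {"dx": 0,"dy": 0,"dz": -0.01,"wx": 0,"wy": 0,"wz": 0,"claw": 0.06},
    {"dx": 0,"dy": 0,"dz": 0,"wx": 0,"wy": 0,"wz": 0,"claw": 0.06}
  ]
}}

```text
t: 8.45
eef_pos: [0.6001, 0.1252, 0.1824]
tool_rot: [-0.0, 0.989, 0.147, 0.001]
contact_force: [0.6, -1.4, -0.4]
gripper_width: 0.702
grasp_force: 0.0
```

```bash
python3 - <<'E'
from m import *
o=tips("4");print(togo(o,[.5095,-.289,.14]))
_,d=read_camera("scene");Q=cloud(d,calibration("scene"))
r=np.hypot(Q[...,0]-.6,Q[...,1]-.125)
m=(r<.03)&(Q[...,2]>.064)&(Q[...,2]<.076)&(r>.012);q=Q[m];print(len(q),np.percentile(q[:,2],[5,50,95]),(q.min(0)+q.max(0))/2,np.ptp(q,0))
A=np.c_[q[:,:2]-[.6,.125],np.ones(len(q))];k=q[:,2]>.067;print("plane",np.linalg.lstsq(A[k],q[k,2],rcond=None)[0])
p=cv2.imread("pics/s4.png")[200:380,320:500];cv2.imwrite("pics/c4.png",cv2.resize(p,(540,540)))
E
```

```text
8.45 [0.6001 0.1252 0.1824] 0.7020064950540386 [ 0.6 -1.4 -0.4] [[0.957, 0.29, 0.002], [0.29, -0.957, 0.0], [0.002, 0.0, -1.0]]
-1 560 [-0.0091  0.0112  0.0182  0.0195]
1 466 [-0.0091  0.0099  0.0176  0.0196]
[-0.2071  0.37    0.0421]
632 [0.06539007 0.06989594 0.0715303 ] [0.60082238 0.12501832 0.06845946] [0.04963087 0.05116984 0.00875069]
plane [-0.00578987  0.00097881  0.06999374]
```

View pics/c4.png

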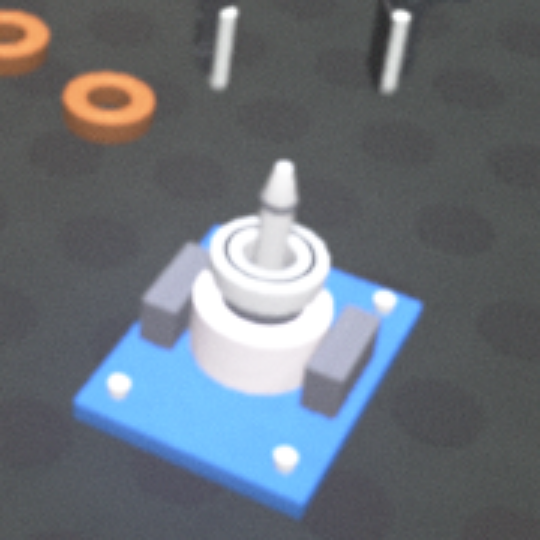

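The bearing is seated level on the shoulder, with its top plane at 70.0 mm and no tilt. Now to the brass sleeve.

>>> {"api": "drive_tool", "payload": {
  "increments": [
    {"dx": -0.0207,"dy": 0.037,"dz": 0,"wx": 0,"wy": 0,"wz": 0,"claw": 0.058},
    {"dx": -0.0207,"dy": 0.037,"dz": 0,"wx": 0,"wy": 0,"wz": 0,"claw": 0.058},
    {"dx": -0.0207,"dy": 0.037,"dz": 0,"wx": 0,"wy": 0,"wz": 0,"claw": 0.058},
    {"dx": -0.0207,"dy": 0.037,"dz": 0,"wx": 0,"wy": 0,"wz": 0,"claw": 0.058},
    {"dx": -0.0207,"dy": 0.037,"dz": 0,"wx": 0,"wy": 0,"wz": 0,"claw": 0.058},
    {"dx": -0.0207,"dy": 0.037,"dz": 0,"wx": 0,"wy": 0,"wz": 0,"claw": 0.058},
    {"dx": -0.0207,"dy": 0.037,"dz": 0,"wx": 0,"wy": 0,"wz": 0,"claw": 0.058},
    {"dx": -0.0207,"dy": 0.037,"dz": 0.01,"wx": 0,"wy": 0,"wz": 0,"claw": 0.058},
    {"dx": -0.0207,"dy": 0.037,"dz": 0.02,"wx": 0,"wy": 0,"wz": 0,"claw": 0.058},
    {"dx": -0.0207,"dy": 0.037,"dz": 0.03,"wx": 0,"wy": 0,"wz": 0,"claw": 0.058},
    {"dx": 0,"dy": 0,"dz": 0,"wx": 0,"wy": 0,"wz": 0,"claw": 0.058},
    {"dx": 0,"dy": 0,"dz": 0,"wx": 0,"wy": 0,"wz": 0,"claw": 0.058}
  ]
}}

```text
t: 10.1
eef_pos: [0.509, -0.2883, 0.1206]
tool_rot: [-0.001, 0.989, 0.147, -0.0]
contact_force: [0.8, 1.4, 0.3]
gripper_width: 0.682
grasp_force: 0.0
```

```bash
python3 - <<'E'
from m import *
o=tips("5");print(togo(o,[.5095,-.289,.031]))
E
```

```text
10.1 [ 0.509  -0.2883  0.1206] 0.6824123766217182 [0.8 1.4 0.3] [[0.957, 0.291, -0.001], [0.291, -0.957, 0.001], [-0.001, -0.002, -1.0]]
-1 299 [-0.0082  0.0108  0.0181  0.0189]
1 351 [-0.009   0.0113  0.0189  0.0205]
[0.0003 0.001  0.0896]
```

View pics/w5.png

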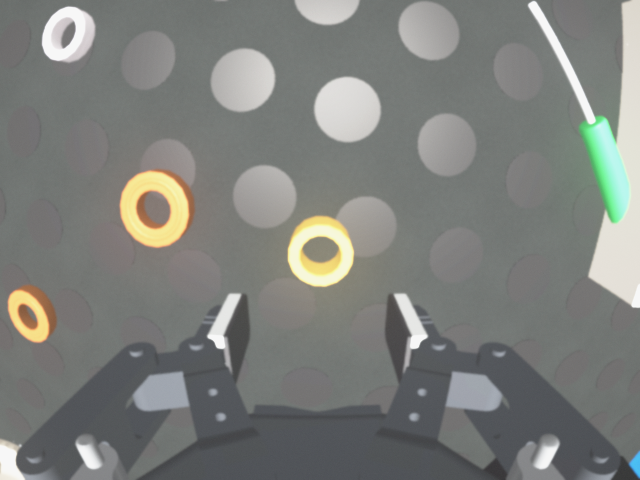

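The sleeve at (320,250) is centred between the fingers, with nothing near their path. Down and grip.

>>> {"api": "drive_tool", "payload": {
  "increments": [
    {"dx": 0.0003,"dy": 0.0007,"dz": 0.015,"wx": 0,"wy": 0,"wz": 0,"claw": 0.058},
    {"dx": 0,"dy": 0,"dz": 0.02,"wx": 0,"wy": 0,"wz": 0,"claw": 0.058},
    {"dx": 0,"dy": 0,"dz": 0.02,"wx": 0,"wy": 0,"wz": 0,"claw": 0.058},
    {"dx": 0,"dy": 0,"dz": 0.02,"wx": 0,"wy": 0,"wz": 0,"claw": 0.058},
    {"dx": 0,"dy": 0,"dz": 0.01,"wx": 0,"wy": 0,"wz": 0,"claw": 0.058},
    {"dx": 0,"dy": 0,"dz": 0.004,"wx": 0,"wy": 0,"wz": 0,"claw": 0.058},
    {"dx": 0,"dy": 0,"dz": 0,"wx": 0,"wy": 0,"wz": 0,"claw": 0.058},
    {"dx": 0,"dy": 0,"dz": 0,"wx": 0,"wy": 0,"wz": 0,"claw": 0.033},
    {"dx": 0,"dy": 0,"dz": 0,"wx": 0,"wy": 0,"wz": 0,"claw": 0.033},
    {"dx": 0,"dy": 0,"dz": 0,"wx": 0,"wy": 0,"wz": 0,"claw": 0.033},
    {"dx": 0,"dy": 0,"dz": 0,"wx": 0,"wy": 0,"wz": 0,"claw": 0.033},
    {"dx": 0,"dy": 0,"dz": 0,"wx": 0,"wy": 0,"wz": 0,"claw": 0.033}
  ],
  "newtons": 40
}}

```text
t: 11.7
eef_pos: [0.5101, -0.2899, 0.0334]
tool_rot: [0.0, 0.989, 0.147, 0.001]
contact_force: [-1.4, 1.5, 6.3]
gripper_width: 0.452
grasp_force: 40.1
```

>>> {"api": "drive_tool", "payload": {
  "increments": [
    {"dx": 0,"dy": 0,"dz": -0.01,"wx": 0,"wy": 0,"wz": 0,"claw": 0.033},
    {"dx": 0,"dy": 0,"dz": -0.03,"wx": 0,"wy": 0,"wz": 0,"claw": 0.033},
    {"dx": 0,"dy": 0,"dz": -0.04,"wx": 0,"wy": 0,"wz": 0,"claw": 0.033},
    {"dx": 0,"dy": 0,"dz": -0.04,"wx": 0,"wy": 0,"wz": 0,"claw": 0.033},
    {"dx": 0.0107,"dy": -0.0191,"dz": -0.03,"wx": 0,"wy": 0,"wz": 0,"claw": 0.033},
    {"dx": 0.0207,"dy": -0.0371,"dz": -0.015,"wx": 0,"wy": 0,"wz": 0,"claw": 0.033},
    {"dx": 0.0207,"dy": -0.0371,"dz": 0,"wx": 0,"wy": 0,"wz": 0,"claw": 0.033},
    {"dx": 0.0207,"dy": -0.0371,"dz": 0,"wx": 0,"wy": 0,"wz": 0,"claw": 0.033},
    {"dx": 0.0207,"dy": -0.0371,"dz": 0,"wx": 0,"wy": 0,"wz": 0,"claw": 0.033},
    {"dx": 0.0207,"dy": -0.0371,"dz": 0,"wx": 0,"wy": 0,"wz": 0,"claw": 0.033},
    {"dx": 0.0207,"dy": -0.0371,"dz": 0,"wx": 0,"wy": 0,"wz": 0,"claw": 0.033},
    {"dx": 0.0207,"dy": -0.0371,"dz": 0,"wx": 0,"wy": 0,"wz": 0,"claw": 0.033},
    {"dx": 0.0207,"dy": -0.0371,"dz": 0,"wx": 0,"wy": 0,"wz": 0,"claw": 0.033},
    {"dx": 0.0207,"dy": -0.0371,"dz": 0,"wx": 0,"wy": 0,"wz": 0,"claw": 0.033},
    {"dx": 0.01,"dy": -0.018,"dz": 0,"wx": 0,"wy": 0,"wz": 0,"claw": 0.033},
    {"dx": 0,"dy": 0,"dz": 0,"wx": 0,"wy": 0,"wz": 0,"claw": 0.033},
    {"dx": 0,"dy": 0,"dz": 0,"wx": 0,"wy": 0,"wz": 0,"claw": 0.033}
  ]
}}

```text
t: 13.82
eef_pos: [0.5999, 0.1229, 0.1972]
tool_rot: [0.001, 0.989, 0.146, -0.0]
contact_force: [0.8, -0.6, -1.2]
gripper_width: 0.449
grasp_force: 40.5
```

```bash
python3 - <<'E'
from m import *
o=tips("6");print(o["grasp_force"],togo(o,[.6,.125,.1034]))
p=cv2.imread("pics/s6.png")[130:380,250:550];q=cv2.imread("pics/w6.png")[150:450,150:500]
cv2.imwrite("pics/c6.png",np.hstack([cv2.resize(p,(400,333)),cv2.resize(q,(389,333))]))
im,d=read_camera("scene");Q=cloud(d,calibration("scene"))
m=(np.hypot(Q[...,0]-.6,Q[...,1]-.125)<.04)&(Q[...,2]>.13)&(im[...,0]>im[...,2]*1.5+20)
q=Q[m];print(len(q),q.min(0),q.max(0),np.percentile(q[:,2],[1,5,50]))
E
```

```text
13.825 [0.5999 0.1229 0.1972] 0.4489201235740955 [ 0.8 -0.6 -1.2] [[0.958, 0.288, -0.001], [0.288, -0.958, -0.002], [-0.001, 0.002, -1.0]]
-1 1091 [0.0076 0.0217 0.0311 0.0332]
1 1052 [0.0083 0.0243 0.0318 0.0332]
40.487675964832306 [ 0.0008 -0.0021  0.0938]
783 [0.58023968 0.10527578 0.1631636 ] [0.62144161 0.16087604 0.34536311] [0.16507658 0.16668129 0.17994727]
```

View pics/c6.png

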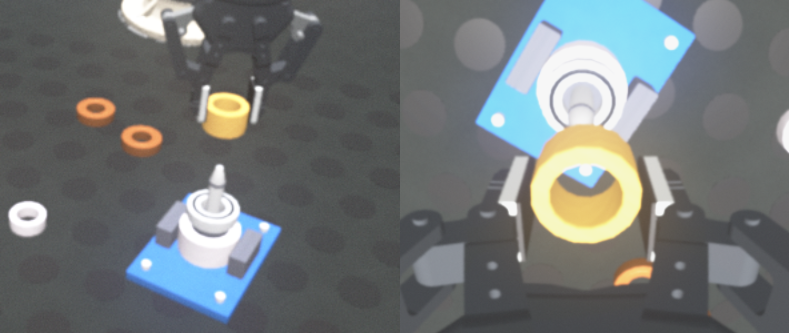

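The sleeve is held level above the shaft, with the bearing seated below. The sleeve's underside is about 33 mm below the TCP. Correcting the lateral offset and lowering.

>>> {"api": "drive_tool", "payload": {
  "increments": [
    {"dx": 0.0008,"dy": -0.002,"dz": 0.005,"wx": 0,"wy": 0,"wz": 0,"claw": 0.033},
    {"dx": 0,"dy": 0,"dz": 0.015,"wx": 0,"wy": 0,"wz": 0,"claw": 0.033},
    {"dx": 0,"dy": 0,"dz": 0.015,"wx": 0,"wy": 0,"wz": 0,"claw": 0.033},
    {"dx": 0,"dy": 0,"dz": 0.015,"wx": 0,"wy": 0,"wz": 0,"claw": 0.033},
    {"dx": 0,"dy": 0,"dz": 0.015,"wx": 0,"wy": 0,"wz": 0,"claw": 0.033},
    {"dx": 0,"dy": 0,"dz": 0.015,"wx": 0,"wy": 0,"wz": 0,"claw": 0.033},
    {"dx": 0,"dy": 0,"dz": 0.008,"wx": 0,"wy": 0,"wz": 0,"claw": 0.033},
    {"dx": 0,"dy": 0,"dz": 0.004,"wx": 0,"wy": 0,"wz": 0,"claw": 0.033},
    {"dx": 0,"dy": 0,"dz": 0,"wx": 0,"wy": 0,"wz": 0,"claw": 0.033},
    {"dx": 0,"dy": 0,"dz": 0,"wx": 0,"wy": 0,"wz": 0,"claw": 0.033}
  ]
}}

```text
t: 15.22
eef_pos: [0.6005, 0.1278, 0.106]
tool_rot: [-0.0, 0.989, 0.147, 0.001]
contact_force: [0.7, 0.4, 0.2]
gripper_width: 0.452
grasp_force: 40.5
```

>>> {"api": "drive_tool", "payload": {
  "increments": [
    {"dx": 0,"dy": 0.001,"dz": 0.001,"wx": 0,"wy": 0,"wz": 0,"claw": 0.033},
    {"dx": 0,"dy": 0,"dz": 0,"wx": 0,"wy": 0,"wz": 0,"claw": 0.033},
    {"dx": 0,"dy": 0,"dz": 0,"wx": 0,"wy": 0,"wz": 0,"claw": 0.033}
  ]
}}

```text
t: 15.6
eef_pos: [0.6004, 0.1267, 0.1045]
tool_rot: [0.0, 0.989, 0.147, 0.0]
contact_force: [-0.5, 0.1, -1.0]
gripper_width: 0.452
grasp_force: 40.5
```

>>> {"api": "drive_tool", "payload": {
  "increments": [
    {"dx": 0,"dy": 0.0013,"dz": 0.001,"wx": 0,"wy": 0,"wz": 0,"claw": 0.033},
    {"dx": 0,"dy": 0,"dz": 0.0005,"wx": 0,"wy": 0,"wz": 0,"claw": 0.033},
    {"dx": 0,"dy": 0,"dz": 0,"wx": 0,"wy": 0,"wz": 0,"claw": 0.033},
    {"dx": 0,"dy": 0,"dz": 0,"wx": 0,"wy": 0,"wz": 0,"claw": 0.033}
  ]
}}

```text
t: 16.1
eef_pos: [0.6009, 0.1255, 0.1034]
tool_rot: [0.0, 0.989, 0.147, 0.0]
contact_force: [-2.2, -0.3, 4.8]
gripper_width: 0.454
grasp_force: 41.0
```

Contact came at the expected height (103.4 mm). Releasing and rising clear.

>>> {"api": "drive_tool", "payload": {
  "increments": [
    {"dx": 0,"dy": 0,"dz": 0,"wx": 0,"wy": 0,"wz": 0,"claw": 0.05},
    {"dx": 0,"dy": 0,"dz": 0,"wx": 0,"wy": 0,"wz": 0,"claw": 0.06},
    {"dx": 0,"dy": 0,"dz": 0,"wx": 0,"wy": 0,"wz": 0,"claw": 0.06},
    {"dx": 0,"dy": 0,"dz": 0,"wx": 0,"wy": 0,"wz": 0,"claw": 0.06},
    {"dx": 0,"dy": 0,"dz": -0.01,"wx": 0,"wy": 0,"wz": 0,"claw": 0.06},
    {"dx": 0,"dy": 0,"dz": -0.02,"wx": 0,"wy": 0,"wz": 0,"claw": 0.06},
    {"dx": 0,"dy": 0,"dz": -0.03,"wx": 0,"wy": 0,"wz": 0,"claw": 0.06},
    {"dx": 0,"dy": 0,"dz": -0.03,"wx": 0,"wy": 0,"wz": 0,"claw": 0.06},
    {"dx": 0,"dy": 0,"dz": -0.01,"wx": 0,"wy": 0,"wz": 0,"claw": 0.06},
    {"dx": 0,"dy": 0,"dz": 0,"wx": 0,"wy": 0,"wz": 0,"claw": 0.06},
    {"dx": 0,"dy": 0,"dz": 0,"wx": 0,"wy": 0,"wz": 0,"claw": 0.06}
  ]
}}

```text
t: 17.48
eef_pos: [0.6001, 0.1252, 0.2018]
tool_rot: [0.0, 0.989, 0.147, -0.001]
contact_force: [0.1, -0.6, -0.7]
gripper_width: 0.701
grasp_force: 0.0
```

```bash
python3 - <<'E'
from m import *
o=tips("7")
_,d=read_camera("scene");Q=cloud(d,calibration("scene"))
r=np.hypot(Q[...,0]-.6,Q[...,1]-.125)
for lo,hi,rr in((.091,.099,.022),(.066,.074,.028)):
    q=Q[(r<rr)&(r>.012)&(Q[...,2]>lo)&(Q[...,2]<hi)]
    A=np.c_[q[:,:2]-[.6,.125],np.ones(len(q))];print(len(q),(q.min(0)+q.max(0))/2,np.ptp(q,0),"plane",np.linalg.lstsq(A,q[:,2],rcond=None)[0])
p=cv2.imread("pics/s7.png")[200:380,320:500];cv2.imwrite("pics/c7.png",cv2.resize(p,(540,540)))
E
```

```text
17.475 [0.6001 0.1252 0.2018] 0.7014231228240404 [ 0.1 -0.6 -0.7] [[0.957, 0.291, -0.002], [0.291, -0.957, -0.001], [-0.002, 0.0, -1.0]]
-1 585 [-0.0092  0.0113  0.0174  0.0195]
1 486 [-0.0095  0.0094  0.0167  0.0197]
289 [0.60135992 0.12583874 0.09395895] [0.03994215 0.03923012 0.00584872] plane [-0.02134412 -0.00714002  0.09450862]
331 [0.6066013  0.12494378 0.07000434] [0.04016312 0.05086854 0.00797887] plane [-0.02555069 -0.00205141  0.07022005]
```

View pics/c7.png

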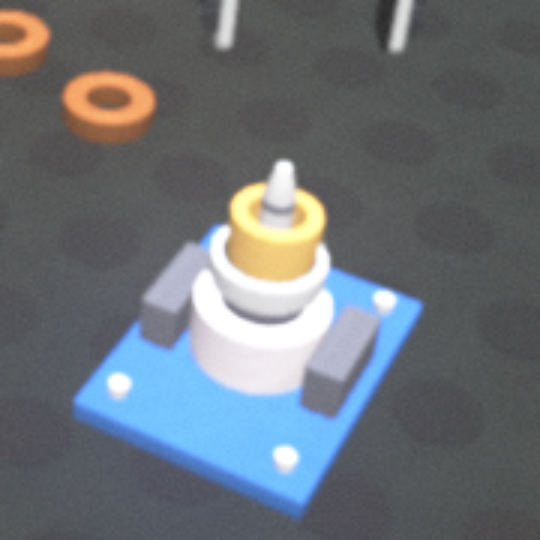

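The brass sleeve (about (278,230) in the crop) sits flat on the bearing, with its top at about 95 mm and the gripper clear.

```bash
python3 -c "
from station import *
print(hand_in())"
```

```text
the job is handed in; nothing more can be done
None
```

The job is handed in: the bearing is seated on the shoulder (top at 70 mm), the brass sleeve rests flat on it (top at about 95 mm), and the aluminium spacer was never touched; it took about 17.5 s of the 64 s allowed.

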